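Show the back of a pendant mount to the inspection camera

TASK

The back of the silver pendant mount in the ball vice is to be checked under the inspection camera before the stone is set. First turn the camera's focus ring until its white line meets the long index mark and let go of it; then lift the mount off the vice's pins and hold it still in the air with its back facing the lens squarely, 60 mm from it and centred on it, its hanging loop at the upper edge, pointing away from the operator's side. Do not touch the camera with the mount and leave the loose tools and things on the bench where they lie; finish while still holding the mount there, for the picture is taken in your grip.

Things in the scene. Friction and masses are not known exactly. Their poses are not given: they have to be found in the camera images.
- scope: inspection camera, fixed: dark base plate 116 x 94 x 15 mm, two grey cheeks up to 84 mm high, between them a grey camera whose black lens looks up, leaning 25 degrees to the base's front (the operator's side). Origin: centre under the base; x to its back, z up. It stands either left or right of the ball vice
- scope_head: tilted camera head, rigid with the base; origin 25 mm behind and 66 mm above the base's. z: the optical axis, outwards; x: to the back and up; y level. Along z: body (46 x 49 mm) to 22 mm, fixed aluminium scale ring (58 mm across, ticks every 15 degrees, one long thick black index mark at -x, the front) 44 to 50, black focus ring 51.5 to 68.5, front tube (35 mm across) to 74
- lens_front (a point): the centre of the lens's front face, 74 mm up the axis of scope_head; axes as scope_head
- view_point (a point): the point in the air on the optical axis, 60 mm in front of the lens front, where the middle of the mount's back is to be; axes as scope_head
- focus_ring (a joint): turn of the focus ring about the lens axis, rad: 0 when its white line meets the long index mark; positive is counter-clockwise seen from above the lens. It starts between -1.4 and -0.5, can turn from -1.7 to 1.2 against a light friction (0.04 N m) and stays where it is left
- ring_grip (a point): centre of the focus ring, on the lens axis 14 mm below the lens front. The ring is 41 mm across, 17 mm high, black, ribbed, with one white line on its top face and flank (at this point's -x, which turns with it). Take it along the lens axis; the fingertips must stay above the wider scale ring, whose top is 10 mm below this point
- ball_vice: engraver's ball vice, fixed: black round foot 100 mm across, steel ball, two steel jaws (together 64 x 60 mm), tops 90 mm above the bench. On them four brass pins at x, y = +-8.9 mm: 12 mm thick for 10 mm, then 5 mm thick for 5 mm (tops at 105 mm). Origin: centre underneath; z up
- mount: silver pendant mount, 35 g: open octagonal frame 40 mm across flats, 10 mm high, bore 33 mm, four claws 4 mm proud of its front (upper) face, a hanging loop 14 mm out of one flat. Its back rests on the shoulders of the vice's pins, 100 mm above the bench, thin pin ends in its bore with 1.4 mm play; not clamped. Origin: centre of its back; z out of its front, x to the loop; grip the flats at +-y
- mount_bail (a point): the middle of the mount's hanging loop, 27.5 mm along x and 5 mm along z from the mount's origin
- solder_tin: flat round solder tin, 65 mm across and 21 mm high: a loose bystander, to be left alone; origin underneath its middle
- caliper: steel caliper lying flat, 168 mm long and 8 mm high: a loose bystander, to be left alone; origin underneath its middle
- pliers: red-handled flat-nose pliers lying flat, 147 mm long: a loose bystander, to be left alone; origin underneath its middle
- loupe: folding loupe, 36 x 22 x 14 mm: a loose bystander, to be left alone; origin underneath its middle
- mandrel: tapered steel ring mandrel lying down, 302 mm long: a loose bystander, to be left alone; origin underneath its middle
- hammer: chasing hammer with a wooden handle, lying down, 230 mm long: a loose bystander, to be left alone; origin underneath its middle
Things that resemble listed ones, but are neither listed nor needed, are in the scene too. Leave any orange look-alike of the ball_vice alone.

How it is judged:
By the outcome, as a careful person would: the job done as asked, in the order asked, and still so for the second after the job is handed in, while the arm keeps its last pose, push and grip.
It also fails if it takes over 51 s, if anything falls off the work surface, if the arm or the gripper's body presses on something with over 40 N, if the wrist force passes 120 N, or if a joint passes its speed limit or range.

ROBOT

A 6-joint arm with a two-finger parallel gripper is mounted at the origin on a cart in front of the work surface, level with it; the furniture and walls round the work are solid. World frame = base frame: x ahead of the robot, y to its left, z up, the work surface at z = 0. Lengths are in m, angles in rad, forces in N, time in s.
With the tool pointing down it reaches from about 0.3 to 0.875 m from the base axis. Payload 6.4 kg.
Tool frame: the origin (TCP) lies midway between the tips of the shut fingers; the grasp point (between the pads) lies 19 mm behind it (grip_depth is the distance from the TCP to the grasp point, in m); z points along the fingers, y is the line along which they close (so a half turn about z gives the same grasp; the last joint's range is limited). The gripper opens to 88 mm and grips with 3 to 60 N. Pads are 18 mm wide; open, the fingers measure 123 mm over their backs; the gripper's body (75 mm by 187 mm) begins 45 mm behind the grasp point.
Start: joints at [-1.344, 0.181, 1.607, -0, 1.354, -0.206], TCP at [0.241, -0.522, 0.239] pointing down, gripper open.
Joint ranges: [-2.99, 2.99], [-0.89, 2.07], [0.3, 2.58], [-1.14, 4.28], [0, 2.63], [-3.12, 3.12]. Speed limits (rad/s): [2.57, 2.57, 3.01, 3.14, 3.14, 3.14].

INTERFACE

Orientations are given as a unit quaternion [x, y, z, w].
In Python, from bench import * gives the robot as it stands.
- The arm moves only by the tool servo_tool, never from a script. Its argument "steps" is a list of rows, each a list of 2 entries, a list of its own where there are three numbers: the shift along the tool's x, y, z in units of 60 mm (1.0 is 60 mm), then the turn about the tool's z in rad. In form: [[[tx, ty, tz], yaw], ...]. A call has 1 to 10 rows; each row shifts and turns the commanded pose from where the row before left it, along the tool's axes as they then stand; what a row does not reach is not made up. A row lasts 1/8 s, in which the tool goes at most 62.5 mm and 10.7 degrees, less where a joint would pass 70% of its speed; a pose out of reach is approached as far as the arm can. A call is refused whole if a number of a shift passes 1 or a number of a turn 0.188, either way. A call with a gripper value outside its range is refused whole. "fingers" is the opening, from 0 (shut) to 1 (fully open), set as the call begins (left out, the last holds). The fingers move at their own pace and stop on an object; "grip_force" is the grip in N (left out, the last holds). Time passes only in rows, so rows that do not move let the fingers close. It gives the time, the measured TCP pose, the force, the opening and the grip force at its end, in the units of the state.
- state(): the state, without advancing time (a new reading comes with each control period).
- capture(name): name is "scene" or "top" or "wrist"; returns the picture (400x640x3 uint8, red, green, blue); there is no depth.
- camera_params(name): a dict with "fx", "fy", "cx", "cy" (pixels), "D" ([k1, k2, p1, p2, k3] as OpenCV has them; the pictures are not rectified), "origin" and "attitude" of the camera in the world; the wrist camera has in their place "hand_eye" (4x4, takes a point from camera to tool coordinates, whose origin is the TCP and whose axes are the flange's). Camera axes: x right, y down, z forward; pixel columns grow to the right and rows downward; lengths in m; the calibration is good to about 2 mm. A picture is of the moment at which its call begins: read the wrist's pose just before it. camera_params takes no time and is no camera call.
- hand_in(): hands the job in; it is judged then, once.
The state is a dict: "clock": time; "q": joint angles; "joint_vel": joint speeds; "joint_efforts": joint torques, N m; "ee_pos": TCP position; "orientation": TCP orientation; "ft_force": force on the tool from outside, world axes, zero at the start; "wrist_torque": the same for the moment, N m; "finger_gap": finger opening in m; "gripper_force": force on a finger pad.
Only numpy, scipy, OpenCV 4.12 (cv2) and the standard library are available. Lean on these libraries where they do the work, as an engineer would, in place of code of your own. Each camera call takes 0.05 s, during which the arm holds its last target. There are 200 camera calls.

## Working session

There is one attempt and no reset: what is moved stays moved. The work goes in short steps, Python scripts to look and compute and a tool call to move; the robot and the scene stay as the last step left them, time stands still between calls to the robot, and variables do not carry over. Pictures are saved under pics/ and viewed, at most 10 in all, crops included, and the job is handed in when it is done.

Besides the shell and the picture viewer there is one more tool, called after "Request:" by a JSON object that holds its "fn" and its "kwargs", one argument or row to a line. servo_tool: Moves the arm, as the interface text tells. Its arguments: {"type":"object","properties":{"steps":{"type":"array","items":{"type":"array"}},"fingers":{"type":"number"},"grip_force":{"type":"number"}},"required":["steps"]}

```bash
ls; mkdir -p pics; python3 - <<'E'
from bench import *
import cv2,numpy as np
s=state();print(s['clock'],s['ee_pos'],s['orientation'],s['finger_gap'])
for n in('scene','top','wrist'):
    im=capture(n);cv2.imwrite(f'pics/{n}0.png',im[...,::-1])
    print(n,camera_params(n))
E
```

```text
pics
0.0 [ 0.24105034 -0.52145584  0.23781766] [ 9.76676500e-01  2.14714344e-01 -5.98765750e-06 -8.74123739e-04] 0.08818339528646192
scene {'fx': 436.5070175432768, 'fy': 436.5070175432768, 'cx': 333.21137139435757, 'cy': 195.50755325487964, 'D': array([-0.01155386,  0.        ,  0.        ,  0.        ,  0.        ]), 'origin': array([-0.07282365, -1.05412385,  0.82751024]), 'attitude': array([ 0.83351821, -0.26328126,  0.1374028 , -0.46588717])}
top {'fx': 463.08334694302874, 'fy': 463.08334694302874, 'cx': 317.69259799620215, 'cy': 199.63501619607857, 'D': array([0.01831122, 0.        , 0.        , 0.        , 0.        ]), 'origin': array([ 0.39972314, -0.14062848,  1.4765971 ]), 'attitude': array([-0.70403574,  0.70713458, -0.04631443,  0.04636086])}
wrist {'fx': 329.97369526913417, 'fy': 329.97369526913417, 'cx': 318.813502012309, 'cy': 198.11273987614342, 'D': array([0.02293575, 0.        , 0.        , 0.        , 0.        ]), 'hand_eye': array([[ 4.96706285e-05, -9.56948053e-01, -2.90259233e-01,
         7.55060807e-02],
       [ 9.99999817e-01, -1.27669635e-04,  5.92035700e-04,
        -2.67515060e-04],
       [-6.03604700e-04, -2.90259209e-01,  9.56947871e-01,
        -1.46088253e-01],
       [ 0.00000000e+00,  0.00000000e+00,  0.00000000e+00,
         1.00000000e+00]])}
```

View pics/scene0.png

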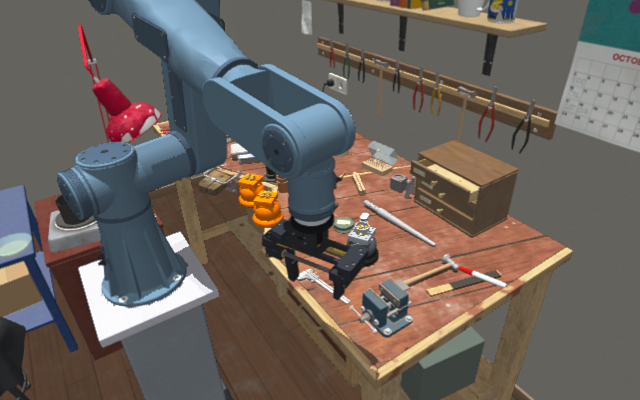

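View pics/top0.png

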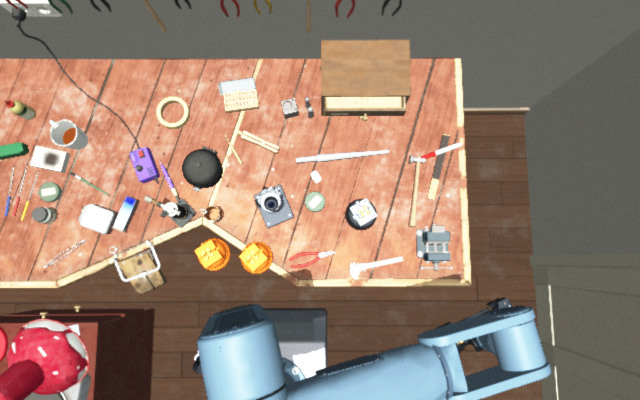

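The scene view shows the vice with the mount near (363,235); the top view shows the grey camera on a dark base at (272,206), the black vice with silver mount at (361,213), orange look-alikes at (212,252) and (257,257), and another clamp-like thing at (178,208). I'll check these in one close crop.

```bash
cat > h.py <<'E'
from bench import *
import cv2,numpy as np
from scipy.spatial.transform import Rotation as R
def campose(n,s=None):
    p=camera_params(n);K=np.array([[p['fx'],0,p['cx']],[0,p['fy'],p['cy']],[0,0,1.]])
    if n=='wrist':
        T=np.eye(4);T[:3,:3]=R.from_quat(s['orientation']).as_matrix();T[:3,3]=s['ee_pos'];T=T@p['hand_eye']
        return K,p['D'],T[:3,3],T[:3,:3]
    return K,p['D'],np.array(p['origin']),R.from_quat(p['attitude']).as_matrix()
def ray(c,uv):
    K,D,o,A=c;x=cv2.undistortPoints(np.array([[uv]],float),K,D)[0,0]
    d=A@np.array([x[0],x[1],1]);return o,d/np.linalg.norm(d)
def onz(c,uv,z):
    o,d=ray(c,uv);return o+d*(z-o[2])/d[2]
def proj(c,P):
    K,D,o,A=c;P=np.atleast_2d(P)
    return cv2.projectPoints((P-o)@A,np.zeros(3),np.zeros(3),K,D)[0][:,0]
E
python3 - <<'E'
from h import *
c=campose('top')
print(onz(c,(361,213),.1),onz(c,(272,206),.015), onz(c,(315,201),.02), c[3])
im=cv2.imread('pics/top0.png')[165:245,240:400]
cv2.imwrite('pics/crop1.png',cv2.resize(im,None,fx=5,fy=5,interpolation=cv2.INTER_CUBIC))
E
```

```text
[ 0.5404851  -0.27009393  0.1       ] [0.57277012 0.00431361 0.015     ] [ 0.58753957 -0.1323957   0.02      ] [[-4.36868011e-03 -9.91401688e-01  1.30780764e-01]
 [-9.99990395e-01  4.37728737e-03 -2.21653880e-04]
 [-3.52716958e-04 -1.30780477e-01 -9.91411288e-01]]
```

View pics/crop1.png

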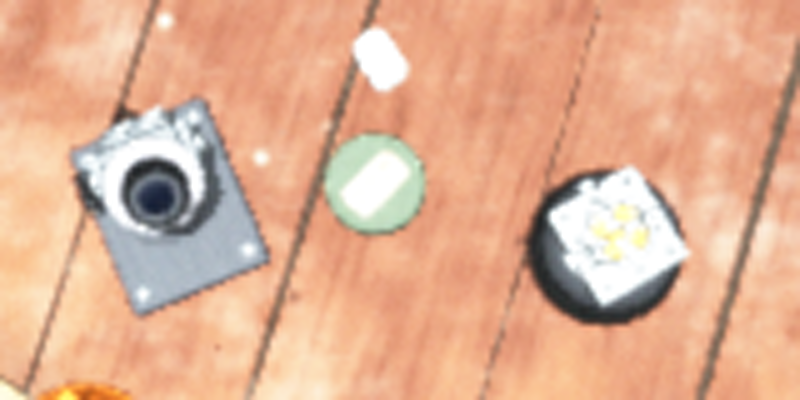

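The crop confirms it: the scope has its black lens at crop (155,193) and its base front corners at (140,315) and (268,262). The vice with the mount is at crop (615,235), and the solder tin at (375,183) lies between them. Next I'll move over both for a close look.

Request:
{"fn": "servo_tool", "kwargs": {
  "steps": [
    [[0.83,-0.39,-0.3],0],
    [[0.83,-0.39,-0.3],0],
    [[0.83,-0.39,-0.3],0],
    [[0.83,-0.39,-0.3],0],
    [[0.83,-0.39,-0.3],0],
    [[0.83,-0.39,0],0],
    [[0.83,-0.39,0],0],
    [[0.83,-0.39,0],0],
    [[0.83,-0.39,0],0]
  ],
  "fingers": 1
}}

```text
clock: 1.27
ee_pos: [0.5606, -0.1412, 0.3285]
orientation: [0.977, 0.215, -0.0, -0.0]
ft_force: [1.1, 0.2, 0.8]
finger_gap: 0.0882
gripper_force: 0.0
```

```bash
python3 - <<'E'
from h import *
s=state();print(s['clock'],s['ee_pos'],s['orientation'],s['q'],s['ft_force'])
im=capture('wrist');cv2.imwrite('pics/w1.png',im[...,::-1])
np.save('w1.npy',np.r_[s['ee_pos'],s['orientation']])
E
```

```text
1.275 [ 0.56058544 -0.14119892  0.32849127] [ 9.76671494e-01  2.14738863e-01 -1.06925139e-04 -3.50963480e-05] [-4.51912604e-01  1.27682821e-01  1.48715207e+00 -7.75025547e-05
  1.52696910e+00  6.86038228e-01] [1.1038495  0.17323782 0.75126957]
```

View pics/w1.png

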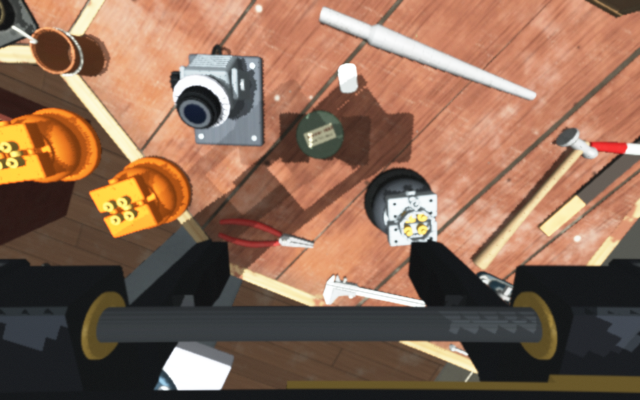

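The wrist view shows the scope's lens at (193,107) with its base nearly aligned to the picture. The vice with the mount is at (413,220), and the orange look-alikes are at (15,150) and (140,198). Zooming on the real pair.

```bash
python3 - <<'E'
import cv2,numpy as np
im=cv2.imread('pics/w1.png')
a=cv2.resize(im[45:155,165:275],(600,600),interpolation=cv2.INTER_CUBIC)[:, :]
b=cv2.resize(im[165:255,360:450],(600,600),interpolation=cv2.INTER_CUBIC)
o=np.hstack([cv2.resize(a,(400,400)),cv2.resize(b,(400,400))])
cv2.imwrite('pics/crop2.png',o)
E
```

```text
(no output)
```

View pics/crop2.png

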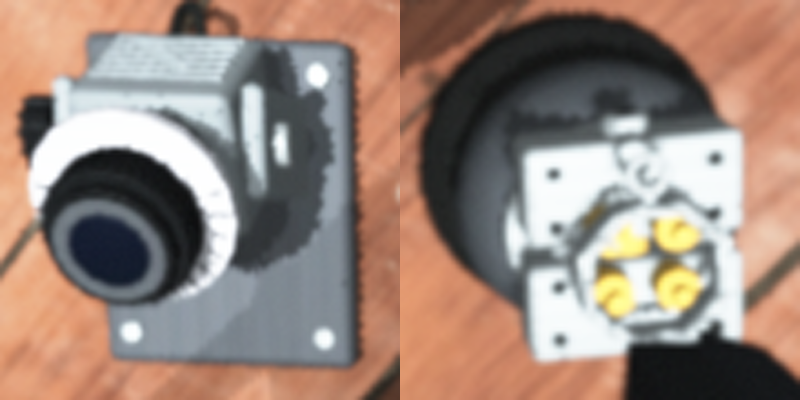

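The left crop shows the scope's lens face centre at crop (108,250) and its base corners at (110,360), (358,365) and (350,45). The right crop shows the mount centre at about (650,265), with its loop pointing image-up at (640,170), away from the operator. Measuring both.

```bash
python3 - <<'E'
from h import *
v=np.load('w1.npy');s={'ee_pos':v[:3],'orientation':v[3:]}
c=campose('wrist',s)
A=lambda x,y:(165+x*.275,45+y*.275); B=lambda x,y:(360+(x-400)*.225,165+y*.225)
fl,fr,br,bl=[onz(c,A(*p),.015) for p in((110,360),(358,365),(352,45),(88,38))]
print(fl,fr,br,bl);print(np.linalg.norm(fl-fr),np.linalg.norm(fr-br))
m=(fl+fr+br)/3; ctr=(fl+br)/2
yaw=np.arctan2(*(br-fr)[1::-1]);yl=np.arctan2(*(bl-fl)[1::-1]);yf=np.arctan2(*(fl-fr)[1::-1])-np.pi/2
print('base ctr',ctr,'yaw',np.degrees([yaw,yl,yf]))
t=np.radians(25)
hz=.066+.074*np.cos(t)
lens=onz(c,A(108,250),hz);print('lens',lens)
bx=np.array([np.cos(yaw),np.sin(yaw),0])
pred=ctr*[1,1,0]+bx*(.025-.074*np.sin(t))+[0,0,hz];print('pred lens',pred)
print('mount',onz(c,B(650,265),.11),'loop',onz(c,B(640,172),.108))
# pins by yellow
im=cv2.imread('pics/w1.png');h=cv2.cvtColor(im,cv2.COLOR_BGR2HSV)
k=cv2.inRange(h,(15,110,120),(35,255,255));k[:165]=0;k[250:]=0;k[:,:370]=0;k[:,460:]=0
n,l,st,ce=cv2.connectedComponentsWithStats(k)
for i in range(1,n):
    if st[i,4]>8:print(st[i,4],ce[i],onz(c,ce[i],.104))
ct=campose('top');print('top base-lens px',proj(ct,pred),'mount px',proj(ct,onz(c,B(650,265),.11)))
E
```

```text
[0.50185052 0.01968944 0.015     ] [ 0.53969192 -0.06627651  0.015     ] [ 0.64314665 -0.02243526  0.015     ] [0.60598884 0.06224176 0.015     ]
0.09392611436122957 0.11236073985729354
base ctr [ 0.57249858 -0.00137291  0.015     ] yaw [22.96588209 22.22558682 23.75864413]
lens [ 0.5629838  -0.00339849  0.13306678]
pred lens [ 0.5667221  -0.00382082  0.13306678]
mount [ 0.54723225 -0.27406832  0.11      ] loop [ 0.56845132 -0.25963872  0.108     ]
43 [420.6744186  217.62790698] [ 0.55588846 -0.27711278  0.104     ]
47 [407.0212766  229.85106383] [ 0.53533103 -0.27006333  0.104     ]
72 [421.625      228.68055556] [ 0.54403339 -0.2852284   0.104     ]
top base-lens px [[270.8000903  203.31059102]] mount px [[362.61333277 210.38668959]]
```

Lens front at about (0.564, -0.004, 0.133), scope yaw about 23°, and the mount at (0.547, -0.273) with yaw about 32°. These agree with the top view. The moves only offer yaw, so I'll test at the edge of reach, along the scope's azimuth, whether the tool leans outward there.

Request:
{"fn": "servo_tool", "kwargs": {
  "steps": [
    [[0.77,-0.6,0],0],
    [[0.77,-0.6,0],0],
    [[0.77,-0.6,0],0],
    [[0.77,-0.6,0],0],
    [[0.77,-0.6,0],0],
    [[0.77,-0.6,0],0],
    [[0.77,-0.6,0],0],
    [[0.77,-0.6,0],0],
    [[0.77,-0.6,0],0]
  ]
}}

```text
clock: 2.45
ee_pos: [0.8018, 0.3269, 0.3285]
orientation: [0.977, 0.215, -0.0, 0.0]
ft_force: [2.2, -0.3, -0.2]
finger_gap: 0.0883
gripper_force: 0.0
```

Request:
{"fn": "servo_tool", "kwargs": {
  "steps": [
    [[0.7,0,0],0],
    [[0.7,0,0],0]
  ]
}}

```text
clock: 2.7
ee_pos: [0.8326, 0.3435, 0.3037]
orientation: [0.976, 0.215, 0.014, -0.003]
ft_force: [1.1, 0.1, -1.9]
finger_gap: 0.0877
gripper_force: 0.0
```

```bash
python3 - <<'E'
from h import *
s=state();print(s['clock'],s['ee_pos'],s['q'],'\n',R.from_quat(s['orientation']).as_matrix())
E
```

```text
2.7 [0.83257764 0.34347481 0.30370711] [0.25828681 0.98712756 0.30338706 0.00537209 1.82229359 1.39662767] 
 [[ 9.06959370e-01  4.20384133e-01  2.64930613e-02]
 [ 4.20201793e-01 -9.07346225e-01  1.23807194e-02]
 [ 2.92430372e-02 -9.63775925e-05 -9.99572326e-01]]
```

The tool does lean outward at the reach limit (1.7° so far). I'll push on outward and up.

Request:
{"fn": "servo_tool", "kwargs": {
  "steps": [
    [[0.7,0,-0.4],0],
    [[0.7,0,-0.4],0],
    [[0.7,0,-0.4],0]
  ]
}}

```text
clock: 3.08
ee_pos: [0.8455, 0.3526, 0.3573]
orientation: [0.974, 0.214, 0.068, -0.012]
ft_force: [0.5, -0.3, 0.3]
finger_gap: 0.0882
gripper_force: 0.0
```

```bash
python3 - <<'E'
from h import *
s=state();print(s['clock'],s['ee_pos'],s['q'],'\n',R.from_quat(s['orientation']).as_matrix())
E
```

```text
3.075 [0.84546644 0.35257489 0.35727925] [0.26019189 0.93246742 0.29765992 0.01769878 1.77518848 1.40349756] 
 [[ 0.89930862  0.41853573  0.12677481]
 [ 0.41537827 -0.90817931  0.05168397]
 [ 0.13676585  0.00617966 -0.99058413]]
```

Request:
{"fn": "servo_tool", "kwargs": {
  "steps": [
    [[0.6,0,-0.35],0],
    [[0.6,0,-0.35],0],
    [[0.6,0,-0.35],0],
    [[0.6,0,-0.35],0]
  ]
}}

```text
clock: 3.58
ee_pos: [0.8529, 0.3617, 0.4084]
orientation: [0.97, 0.213, 0.116, -0.021]
ft_force: [-0.9, -0.2, -0.4]
finger_gap: 0.0884
gripper_force: 0.0
```

```bash
cat > st.py <<'E'
from h import *
s=state();M=R.from_quat(s['orientation']).as_matrix();z=M[:,2]
print(s['clock'],s['ee_pos'],s['q'].round(4),'tilt',np.degrees(np.arccos(-z[2])),'az',np.degrees(np.arctan2(z[1],z[0])),'xaz',np.degrees(np.arctan2(M[1,0],M[0,0])),'ylevel',M[2,1],s['ft_force'].round(1),s['finger_gap'])
E
python3 st.py
```

```text
3.575 [0.852927   0.36168307 0.40840806] [0.2631 0.8792 0.2979 0.0312 1.7304 1.4096] tilt 13.51900799348652 az 22.6366662259052 xaz 24.86538557658346 ylevel 0.008839404652225068 [-0.9 -0.2 -0.4] 0.08836494098401175
```

Request:
{"fn": "servo_tool", "kwargs": {
  "steps": [
    [[0.8,0,-0.35],0],
    [[0.8,0,-0.35],0],
    [[0.8,0,-0.35],0],
    [[0.8,0,-0.35],0],
    [[0.8,0,-0.35],0],
    [[0.8,0,-0.35],0]
  ]
}}

```text
clock: 4.32
ee_pos: [0.8673, 0.3765, 0.5037]
orientation: [0.954, 0.21, 0.212, -0.039]
ft_force: [-0.4, -0.4, 0.6]
finger_gap: 0.0883
gripper_force: 0.0
```

```bash
python3 st.py
```

```text
4.325 [0.86730207 0.37654319 0.50367664] [0.2659 0.788  0.2987 0.0566 1.6238 1.4189] tilt 24.89372251410995 az 22.94239988179507 xaz 25.010203114344822 ylevel 0.013778735271617729 [-0.4 -0.4  0.6] 0.08830722776151684
```

Tilt is now 24.9° at azimuth 22.9°, which matches the lens axis. Translations keep it, so I'll work out the way to a look-down pose on the lens axis.

```bash
cat >> h.py <<'E'
t=np.radians(25)
def axes(yaw):
    y=np.radians(yaw);b=np.array([np.cos(y),np.sin(y),0])
    a=-np.sin(t)*b+[0,0,np.cos(t)];return np.cos(t)*b+[0,0,np.sin(t)],a
def go(P):
    s=state();M=R.from_quat(s['orientation']).as_matrix()
    d=M.T@(np.array(P)-s['ee_pos'])/.06;print('target',np.round(P,4),'units',d.round(3),'rows',np.ceil(np.linalg.norm(d)/1.0));return d
E
python3 - <<'E'
from h import *
X,a=axes(23);L=np.array([.564,-.0035,.133]);go(L+.08*a-.075*X)
im=cv2.imread('pics/top0.png');k=cv2.inRange(cv2.cvtColor(im,cv2.COLOR_BGR2HSV),(8,200,180),(20,255,255))
n,l,st,ce=cv2.connectedComponentsWithStats(k);c=campose('top')
for i in range(1,n):
    if st[i,4]>200:print(ce[i],onz(c,ce[i],.06))
E
```

```text
target [ 0.4703 -0.0433  0.1738] units [-10.436   3.525   1.274] rows 12.0
[220.84615385 251.5982906 ] [0.42867642 0.15393699 0.06      ]
```

Request:
{"fn": "servo_tool", "kwargs": {
  "steps": [
    [[-0.87,0.294,0.0],0],
    [[-0.87,0.294,0.0],0],
    [[-0.87,0.294,0.0],0],
    [[-0.87,0.294,0.0],0],
    [[-0.87,0.294,0.0],0],
    [[-0.87,0.294,0.0],0],
    [[-0.87,0.294,0.2],0],
    [[-0.87,0.294,0.2],0],
    [[-0.87,0.294,0.2],0],
    [[-0.87,0.294,0.2],0]
  ]
}}

```text
clock: 5.58
ee_pos: [0.5398, 0.0315, 0.2495]
orientation: [0.954, 0.21, 0.212, -0.038]
ft_force: [0.7, -0.3, 1.0]
finger_gap: 0.0881
gripper_force: 0.0
```

Request:
{"fn": "servo_tool", "kwargs": {
  "steps": [
    [[-0.87,0.294,0.2],0],
    [[-0.87,0.294,0.2],0],
    [[0,0,0],0]
  ]
}}

```text
clock: 5.95
ee_pos: [0.4763, -0.0373, 0.1824]
orientation: [0.955, 0.207, 0.21, -0.04]
ft_force: [0.4, 0.7, 0.2]
finger_gap: 0.088
gripper_force: 0.0
```

```bash
python3 st.py; python3 - <<'E'
from h import *
s=state();im=capture('wrist');cv2.imwrite('pics/w2.png',im[...,::-1]);np.save('w2.npy',np.r_[s['ee_pos'],s['orientation']])
X,a=axes(23);L=np.array([.564,-.0035,.133]);c=campose('wrist',s);u=proj(c,L)[0];print(u)
x0,y0=int(u[0])-75,max(0,int(u[1])-75);print(x0,y0)
cv2.imwrite('pics/crop3.png',cv2.resize(im[y0:y0+150,x0:x0+150,::-1],(600,600),interpolation=cv2.INTER_CUBIC))
E
```

```text
5.95 [ 0.4762867  -0.03726828  0.18238824] [-0.5681 -0.2179  2.1811  0.4299  0.9694  0.3662] tilt 24.645866423137537 az 22.952926822372046 xaz 24.677689694113436 ylevel 0.011408738953096284 [0.4 0.7 0.2] 0.08797922939511632
[326.25834824 114.63610362]
251 39
```

View pics/crop3.png

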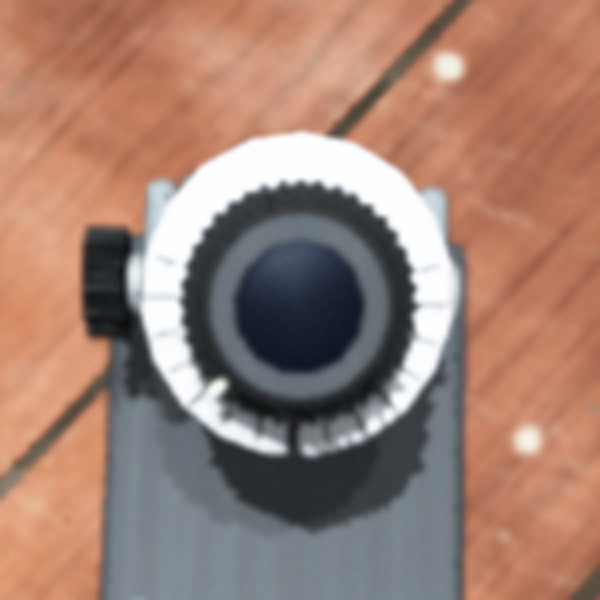

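The close crop shows the ring's white line at crop (218,386) and the index mark at (296,450), about the centre (299,302). The ring must therefore turn about +43° (CCW), and the lens centre agrees with my estimate within half a pixel. Computing the approach.

```bash
python3 - <<'E'
from h import *
v=np.load('w2.npy');s={'ee_pos':v[:3],'orientation':v[3:]};c=campose('wrist',s)
X,a=axes(23);A=lambda x,y:(251+x/4,39+y/4);Y=np.cross(a,X)
L0=onz(c,A(299,304),.133);print('lens',L0)
def onpl(uv,zh):
    o,d=ray(c,uv);p=L0+(zh-.074)*a;q=o+d*((p-o)@a)/(d@a);return np.array([(q-p)@X,(q-p)@Y])*1e3
for n,u,z in(('line',(218,386),.0685),('index',(296,450),.05),('sc l',(140,294),.05),('sc r',(460,294),.05),('sc t',(300,132),.05),('rg l',(182,300),.0685),('rg r',(415,300),.0685),('rg t',(299,182),.0685)):
    q=onpl(A(*u),z);print(n,q.round(1),np.linalg.norm(q).round(1),'ang',np.degrees(np.arctan2(-q[1],-q[0])).round(1))
g=L0-.0205*a;go(L0+.05*a);go(g)
E
```

```text
lens [ 0.56362331 -0.00329298  0.133     ]
line [-14.7  13.7] 20.0 ang -43.0
index [-28.6  -0.9] 28.6 ang 1.7
sc l [-0.3 29.1] 29.1 ang -89.4
sc r [  1.3 -30.4] 30.4 ang 92.4
sc t [28.6  0.3] 28.6 ang -179.4
rg l [-0.2 20.1] 20.1 ang -89.5
rg r [  0.9 -20.1] 20.1 ang 92.6
rg t [19.6  0.5] 19.6 ang -178.4
target [ 0.5442 -0.0115  0.1783] units [1.026 0.068 0.585] rows 2.0
target [5.716e-01 1.000e-04 1.144e-01] units [1.03  0.066 1.76 ] rows 3.0
```

Scales and radii check out (ring 20 mm, scale 29 mm). The ring needs about +0.78 rad. Moving over the axis, then down along it.

Request:
{"fn": "servo_tool", "kwargs": {
  "steps": [
    [[0.5,0.03,0],0],
    [[0.53,0.03,0],0],
    [[0,0,0.6],0],
    [[0,0,0.6],0],
    [[0,0,0.5],0],
    [[0,0,0],0]
  ]
}}

```text
clock: 6.75
ee_pos: [0.5707, 0.0031, 0.117]
orientation: [0.954, 0.211, 0.21, -0.04]
ft_force: [0.1, 0.0, -1.1]
finger_gap: 0.0885
gripper_force: 0.0
```

```bash
python3 st.py; python3 - <<'E'
from h import *
X,a=axes(23);L=np.array([.5636,-.0033,.133]);go(L-.0205*a)
E
```

```text
6.75 [0.57070459 0.00313397 0.1169899 ] [-0.3694  0.1152  2.0233  0.4502  0.7378  0.4701] tilt 24.70198634449084 az 23.298050958386916 xaz 25.13197672253347 ylevel 0.012151128192519192 [ 0.1  0.  -1.1] 0.08850934228736784
target [5.716e-01 1.000e-04 1.144e-01] units [-0.026  0.052  0.036] rows 1.0
```

Request:
{"fn": "servo_tool", "kwargs": {
  "steps": [
    [[-0.02,0.05,0.03],0],
    [[0,0,0],0]
  ]
}}

```text
clock: 7.0
ee_pos: [0.5723, -0.002, 0.1174]
orientation: [0.954, 0.21, 0.212, -0.038]
ft_force: [-0.1, 0.4, 0.2]
finger_gap: 0.0886
gripper_force: 0.0
```

Request:
{"fn": "servo_tool", "kwargs": {
  "steps": [
    [[0,0,0],0],
    [[0,0,0],0],
    [[0,0,0],0],
    [[0,0,0],0],
    [[0,0,0],0]
  ],
  "fingers": 0,
  "grip_force": 10
}}

```text
clock: 7.62
ee_pos: [0.5705, -0.0004, 0.1152]
orientation: [0.954, 0.21, 0.21, -0.041]
ft_force: [-4.0, 9.0, 7.4]
finger_gap: 0.0407
gripper_force: 10.5
```

Gripped at 40.7 mm, which is the ring's width. Turning.

Request:
{"fn": "servo_tool", "kwargs": {
  "steps": [
    [[0,0,0],-0.13],
    [[0,0,0],-0.13],
    [[0,0,0],-0.13],
    [[0,0,0],-0.13],
    [[0,0,0],-0.13],
    [[0,0,0],-0.13],
    [[0,0,0],0],
    [[0,0,0],0]
  ]
}}

```text
clock: 8.62
ee_pos: [0.5704, -0.0002, 0.1152]
orientation: [0.802, 0.557, 0.21, 0.042]
ft_force: [-3.2, 4.7, 3.7]
finger_gap: 0.0408
gripper_force: 10.0
```

```bash
python3 st.py;python3 - <<'E'
from h import *
s=state();M=R.from_quat(s['orientation']).as_matrix();X,a=axes(23);print('roll',np.degrees(np.arctan2(M[:,0]@np.cross(a,X),M[:,0]@X)),s['wrist_torque'])
E
```

```text
8.625 [ 5.70422759e-01 -2.45970472e-04  1.15233698e-01] [-0.3771  0.1188  2.0237  0.4549  0.7374 -0.3202] tilt 24.704153365271416 az 23.37583992368729 xaz 72.31844631362117 ylevel 0.3016725873398407 [-3.2  4.7  3.7] 0.04082352610191443
roll 46.54628569132599 [0.54542526 0.41354036 0.37835539]
```

Request:
{"fn": "servo_tool", "kwargs": {
  "steps": [
    [[0,0,0],0],
    [[0,0,0],0],
    [[0,0,0],0],
    [[0,0,0],0]
  ],
  "fingers": 1
}}

```text
clock: 9.12
ee_pos: [0.5714, -0.0017, 0.1156]
orientation: [0.802, 0.557, 0.21, 0.044]
ft_force: [-0.3, 0.2, -0.6]
finger_gap: 0.0783
gripper_force: 0.0
```

Request:
{"fn": "servo_tool", "kwargs": {
  "steps": [
    [[0,0,-0.6],0],
    [[0,0,-0.6],0],
    [[0,0,-0.4],0.15],
    [[0,0,0],0.18],
    [[-0.2,0,0],0.18],
    [[-0.4,0,0],0.18],
    [[-0.4,0,0],0.06],
    [[0,0,0],0]
  ]
}}

```text
clock: 10.12
ee_pos: [0.4915, -0.0523, 0.178]
orientation: [0.951, 0.224, 0.211, -0.036]
ft_force: [-0.0, -0.1, -0.1]
finger_gap: 0.0882
gripper_force: 0.0
```

```bash
python3 st.py; python3 - <<'E'
from h import *
s=state();im=capture('wrist');cv2.imwrite('pics/w3.png',im[...,::-1]);np.save('w3.npy',np.r_[s['ee_pos'],s['orientation']])
L=np.array([.5636,-.0033,.133]);c=campose('wrist',s);u=proj(c,L)[0];print(u)
x0,y0=int(u[0])-50,max(0,int(u[1])-50);print(x0,y0)
cv2.imwrite('pics/crop4.png',cv2.resize(im[y0:y0+100,x0:x0+100,::-1],(600,600),interpolation=cv2.INTER_CUBIC))
E
```

```text
10.125 [ 0.49146278 -0.05230483  0.17799304] [-0.5813 -0.1592  2.1437  0.4401  0.9552  0.3073] tilt 24.709300839835645 az 23.01235437794991 xaz 26.805264778123032 ylevel 0.025129659705103294 [-0.  -0.1 -0.1] 0.08816245545752842
[298.75374967 122.79597184]
248 72
```

View pics/crop4.png

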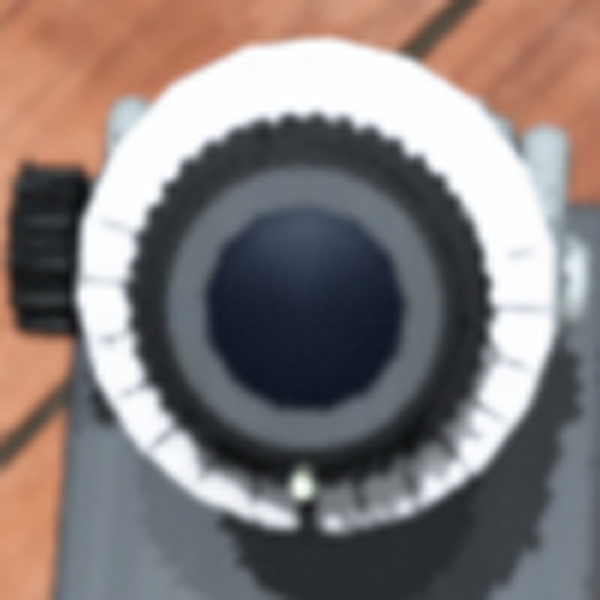

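The white line at crop (303,484) and index at (308,518), about their own centres (308,303) and (316,285), agree within about 0.5°, so the ring is set and released. Next I have to bring the tool back to vertical, using the inner reach limit at the same azimuth, high and clear of the bench.

Request:
{"fn": "servo_tool", "kwargs": {
  "steps": [
    [[0.33,-0.5,-0.7],0],
    [[0.33,-0.65,-0.6],0],
    [[0.33,-0.65,-0.5],0],
    [[0.33,-0.65,-0.5],0],
    [[0.33,-0.65,-0.45],0],
    [[0.33,-0.65,-0.45],0]
  ]
}}

```text
clock: 10.92
ee_pos: [0.4149, 0.169, 0.3993]
orientation: [0.95, 0.225, 0.213, -0.036]
ft_force: [1.2, 0.3, -0.2]
finger_gap: 0.0882
gripper_force: 0.0
```

Request:
{"fn": "servo_tool", "kwargs": {
  "steps": [
    [[-0.8,0,-0.37],0],
    [[-0.8,0,-0.37],0],
    [[-0.8,0,-0.37],0]
  ]
}}

```text
clock: 11.3
ee_pos: [0.3084, 0.1085, 0.4026]
orientation: [0.954, 0.226, 0.195, -0.036]
ft_force: [0.4, -0.4, 0.3]
finger_gap: 0.0878
gripper_force: 0.0
```

```bash
python3 st.py
```

```text
11.3 [0.30844477 0.10852499 0.40264973] [-0.3135 -0.8946  2.1038  0.262   1.6258  0.8461] tilt 22.851093328939093 az 23.79137434940705 xaz 26.969262291216495 ylevel 0.0198429710628676 [ 0.4 -0.4  0.3] 0.08783732292166474
```

Request:
{"fn": "servo_tool", "kwargs": {
  "steps": [
    [[-0.8,0,-0.6],0],
    [[-0.8,0,-0.6],0],
    [[-0.8,0,-0.6],0]
  ]
}}

```text
clock: 11.68
ee_pos: [0.2686, 0.0471, 0.4831]
orientation: [0.961, 0.232, 0.148, -0.039]
ft_force: [0.7, -0.2, 0.9]
finger_gap: 0.0883
gripper_force: 0.0
```

```bash
python3 st.py
```

```text
11.675 [0.2685719  0.04712223 0.48312991] [-0.6757 -0.8937  1.9228  0.3081  1.9719  0.5625] tilt 17.63707650481356 az 28.41062672157784 xaz 27.075551902465072 ylevel -0.0067277293112725095 [ 0.7 -0.2  0.9] 0.08832344236406041
```

Request:
{"fn": "servo_tool", "kwargs": {
  "steps": [
    [[0.36,-0.74,0.12],0],
    [[0.36,-0.74,0.12],0],
    [[0.36,-0.74,0.12],0],
    [[0.36,-0.74,0.12],0]
  ]
}}

```text
clock: 12.18
ee_pos: [0.2722, 0.21, 0.4826]
orientation: [0.962, 0.229, 0.147, -0.039]
ft_force: [1.1, -1.5, 0.3]
finger_gap: 0.0881
gripper_force: 0.0
```

Request:
{"fn": "servo_tool", "kwargs": {
  "steps": [
    [[-0.8,0,-0.5],0],
    [[-0.8,0,-0.5],0],
    [[-0.8,0,-0.5],0]
  ]
}}

```text
clock: 12.55
ee_pos: [0.1518, 0.1759, 0.5451]
orientation: [0.965, 0.228, 0.129, -0.025]
ft_force: [-1.0, 1.2, 0.7]
finger_gap: 0.0881
gripper_force: 0.0
```

```bash
python3 st.py
```

```text
12.55 [0.1518029  0.17589315 0.54512053] [ 0.2611 -0.8937  1.7827  0.0456  1.9915  1.3915] tilt 15.125701698554934 az 24.127032963657218 xaz 26.69750888479442 ylevel 0.01129793124423329 [-1.   1.2  0.7] 0.08807575555895164
```

Request:
{"fn": "servo_tool", "kwargs": {
  "steps": [
    [[0.25,0.15,0.92],0],
    [[0.25,0.15,0.92],0],
    [[0.25,0.15,0.92],0],
    [[0.25,0.15,0.92],0],
    [[0.25,0.15,0.92],0],
    [[0.25,0.15,0.92],0]
  ]
}}

```text
clock: 13.3
ee_pos: [0.3348, 0.203, 0.2482]
orientation: [0.964, 0.229, 0.131, -0.025]
ft_force: [0.7, -0.2, 0.4]
finger_gap: 0.088
gripper_force: 0.0
```

Request:
{"fn": "servo_tool", "kwargs": {
  "steps": [
    [[-0.8,0,0],0],
    [[-0.8,0,0],0],
    [[-0.8,0,0],0]
  ]
}}

```text
clock: 13.68
ee_pos: [0.233, 0.1585, 0.2063]
orientation: [0.966, 0.228, 0.118, -0.02]
ft_force: [-0.0, 0.3, -0.5]
finger_gap: 0.0881
gripper_force: 0.0
```

```bash
python3 st.py
```

```text
13.675 [0.23299452 0.158475   0.20628717] [ 0.072  -0.8946  2.4523  0.0773  1.3572  1.1721] tilt 13.714090525238996 az 22.684222767430615 xaz 26.634849716614326 ylevel 0.015870309968181576 [-0.   0.3 -0.5] 0.08805720898163177
```

Request:
{"fn": "servo_tool", "kwargs": {
  "steps": [
    [[-0.8,0,0.1],0],
    [[-0.8,0,0],0],
    [[-0.8,0,-0.1],0],
    [[-0.8,0,-0.1],0]
  ]
}}

```text
clock: 14.18
ee_pos: [0.1514, 0.1764, 0.1486]
orientation: [0.971, 0.226, 0.078, 0.013]
ft_force: [0.7, -1.1, -1.0]
finger_gap: 0.0881
gripper_force: 0.0
```

```bash
python3 st.py
```

```text
14.175 [0.15137329 0.17640832 0.14862155] [ 0.4112 -0.8935  2.5551 -0.0549  1.3315  1.5333] tilt 9.053024961962867 az 3.756658754630264 xaz 26.480979137402162 ylevel 0.060137359450827765 [ 0.7 -1.1 -1. ] 0.0881295548000491
```

Request:
{"fn": "servo_tool", "kwargs": {
  "steps": [
    [[0.34,0.72,-0.14],0],
    [[0.34,0.72,-0.14],0],
    [[0.34,0.72,-0.14],0],
    [[0.34,0.72,-0.14],0],
    [[0.34,0.72,-0.14],0]
  ]
}}

```text
clock: 14.8
ee_pos: [0.3344, 0.0282, 0.2177]
orientation: [0.971, 0.226, 0.077, 0.014]
ft_force: [1.0, 1.2, 0.3]
finger_gap: 0.0881
gripper_force: 0.0
```

Request:
{"fn": "servo_tool", "kwargs": {
  "steps": [
    [[-0.7,-0.35,0],0],
    [[-0.7,-0.35,0],0],
    [[-0.7,-0.35,0],0]
  ]
}}

```text
clock: 15.18
ee_pos: [0.2403, 0.0386, 0.1876]
orientation: [0.973, 0.226, 0.055, 0.012]
ft_force: [0.8, 0.0, 0.1]
finger_gap: 0.0878
gripper_force: 0.0
```

```bash
python3 st.py
```

```text
15.175 [0.24033818 0.03861204 0.18763714] [-0.4159 -0.8934  2.4748  0.0473  1.4569  0.6961] tilt 6.507352473989447 az 0.6403188840245032 xaz 26.260513648879172 ylevel 0.04874745322356275 [0.8 0.  0.1] 0.0877914535285294
```

Request:
{"fn": "servo_tool", "kwargs": {
  "steps": [
    [[-0.7,-0.35,-0.1],0],
    [[-0.7,-0.35,-0.1],0],
    [[-0.7,-0.35,-0.1],0]
  ]
}}

```text
clock: 15.55
ee_pos: [0.2008, 0.0736, 0.1774]
orientation: [0.974, 0.226, 0.013, 0.017]
ft_force: [-0.1, -0.3, 0.1]
finger_gap: 0.088
gripper_force: 0.0
```

```bash
python3 st.py
```

```text
15.55 [0.20084008 0.07362138 0.17738102] [-0.1965 -0.8935  2.4915 -0.0205  1.5048  0.919 ] tilt 2.515815566642737 az -39.099673478702734 xaz 26.164778112518732 ylevel 0.03986098491277488 [-0.1 -0.3  0.1] 0.08795623883462513
```

Request:
{"fn": "servo_tool", "kwargs": {
  "steps": [
    [[0.3,0.85,-0.1],0],
    [[0.3,0.85,-0.1],0],
    [[0.3,0.85,-0.1],0],
    [[-0.7,0.7,0],0],
    [[-0.7,0.7,0],0],
    [[-0.7,0.7,0],0]
  ]
}}

```text
clock: 16.3
ee_pos: [0.258, -0.2105, 0.2051]
orientation: [0.974, 0.227, 0.014, 0.018]
ft_force: [1.3, -0.3, 1.0]
finger_gap: 0.088
gripper_force: 0.0
```

```bash
python3 st.py
```

```text
16.3 [ 0.25803324 -0.21051441  0.20509969] [-1.0619 -0.4438  2.2288  0.0165  1.3145  0.0474] tilt 2.5866425602054157 az -40.12795401643489 xaz 26.243830567359844 ylevel 0.04133985898437142 [ 1.3 -0.3  1. ] 0.08800184515119715
```

Request:
{"fn": "servo_tool", "kwargs": {
  "steps": [
    [[-0.35,-0.8,0],0],
    [[-0.35,-0.8,0],0],
    [[-0.35,-0.8,0],0]
  ]
}}

```text
clock: 16.68
ee_pos: [0.1681, -0.1307, 0.1929]
orientation: [0.974, 0.225, 0.003, 0.005]
ft_force: [0.4, -1.0, 0.4]
finger_gap: 0.0884
gripper_force: 0.0
```

```bash
python3 st.py
```

```text
16.675 [ 0.16806649 -0.13074309  0.19289649] [-1.2573 -0.8947  2.4611  0.0057  1.5651 -0.1408] tilt 0.6601571491588275 az -42.658063840706625 xaz 26.027451806307194 ylevel 0.010733477876968192 [ 0.4 -1.   0.4] 0.08841456202791509
```

Tilt is down to 0.7°. Next I'll go to the vice for a close look at the mount.

Request:
{"fn": "servo_tool", "kwargs": {
  "steps": [
    [[0.485,0.72,-0.09],0],
    [[0.485,0.72,-0.09],0],
    [[0.485,0.72,-0.09],0],
    [[0.485,0.72,-0.09],0],
    [[0.485,0.72,-0.09],0],
    [[0.485,0.72,-0.09],0],
    [[0.485,0.72,-0.09],-0.1],
    [[0,0,0],0]
  ]
}}

```text
clock: 17.68
ee_pos: [0.4844, -0.3117, 0.2337]
orientation: [0.961, 0.276, 0.003, 0.005]
ft_force: [-0.4, 0.8, -1.1]
finger_gap: 0.0876
gripper_force: 0.0
```

```bash
python3 st.py; python3 - <<'E'
from h import *
s=state();im=capture('wrist');cv2.imwrite('pics/w4.png',im[...,::-1]);np.save('w4.npy',np.r_[s['ee_pos'],s['orientation']])
c=campose('wrist',s);u=proj(c,[.547,-.273,.11])[0];print(u)
x0,y0=int(u[0])-60,max(0,int(u[1])-60);print(x0,y0)
cv2.imwrite('pics/crop5.png',cv2.resize(im[y0:y0+120,x0:x0+120,::-1],(600,600),interpolation=cv2.INTER_CUBIC))
E
```

```text
17.675 [ 0.48441272 -0.31172958  0.23367352] [-7.7790e-01  1.7920e-01  1.6193e+00  3.0000e-04  1.3307e+00  2.3420e-01] tilt 0.7055517166715056 az -43.34434632742009 xaz 32.005666041365274 ylevel 0.011913493222109642 [-0.4  0.8 -1.1] 0.08755373647417267
[317.39998668 100.89590457]
257 40
```

View pics/crop5.png

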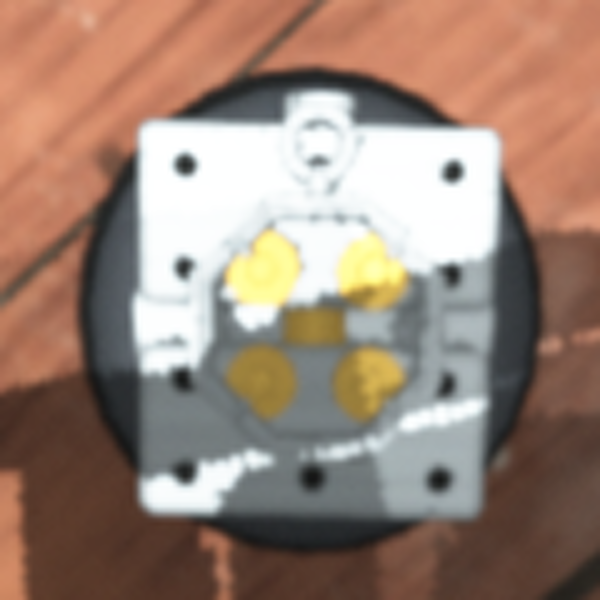

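The mount is clean in view: pins at crop (262,267), (372,270), (262,382) and (368,383), the loop at (318,142) straight up, and the flats at x≈200 and 437. So its yaw is about the tool's.

```bash
python3 - <<'E'
from h import *
v=np.load('w4.npy');s={'ee_pos':v[:3],'orientation':v[3:]};c=campose('wrist',s)
A=lambda x,y:(257+x/5,40+y/5)
P=[onz(c,A(*p),.105) for p in((262,267),(372,270),(262,382),(368,383))];m=np.mean(P,0);print(m)
print([round(np.linalg.norm(P[i]-P[j])*1e3,1) for i,j in((0,1),(2,3),(0,2),(1,3))])
az=lambda d:np.degrees(np.arctan2(d[1],d[0]));print(az(P[0]-P[2]),az(P[1]-P[3]),az(P[0]-P[1])-90,az(P[2]-P[3])-90)
lp=onz(c,A(318,142),.108);print('loop',lp,az(lp-m),np.linalg.norm((lp-m)[:2]))
fl=[onz(c,A(x,325),.11) for x in(200,437)];print('flats',np.linalg.norm(fl[0]-fl[1]),np.mean(fl,0))
go([m[0],m[1],.15]);go([m[0],m[1],.094])
E
```

```text
[ 0.54538112 -0.27670513  0.105     ]
[np.float64(17.5), np.float64(17.2), np.float64(17.7), np.float64(17.4)]
31.51602971359507 30.527458946688217 30.530132250574226 31.44516525312001
loop [ 0.56851424 -0.26250545  0.108     ] 31.54264103942352 0.027143553471560083
flats 0.037274470377891604 [ 0.54575895 -0.27684961  0.11      ]
target [ 0.5454 -0.2767  0.15  ] units [1.182 0.058 1.398] rows 2.0
target [ 0.5454 -0.2767  0.094 ] units [1.18  0.049 2.331] rows 3.0
```

Distances agree (17.5 mm pitch, loop at 27.1 mm), and the mount yaw is 31.2°. Approaching.

Request:
{"fn": "servo_tool", "kwargs": {
  "steps": [
    [[0.59,0.03,0],0.014],
    [[0.59,0.02,0.3],0],
    [[0,0,0.7],0],
    [[0,0,0.7],0],
    [[0,0,0.3],0],
    [[0,0,0],0]
  ]
}}

```text
clock: 18.48
ee_pos: [0.5432, -0.2767, 0.1149]
orientation: [0.964, 0.268, 0.003, 0.005]
ft_force: [-0.2, 0.2, 0.7]
finger_gap: 0.0883
gripper_force: 0.0
```

```bash
python3 st.py; python3 -c "
from h import *
go([.5454,-.2767,.094])"
```

```text
18.475 [ 0.5431694  -0.27674607  0.11494324] [-6.6500e-01  3.8300e-01  1.6207e+00 -1.4000e-03  1.1275e+00  3.6470e-01] tilt 0.6027370247299352 az -44.951603601342484 xaz 31.03627882781792 ylevel 0.010206504372383652 [-0.2  0.2  0.7] 0.08830258059212762
target [ 0.5454 -0.2767  0.094 ] units [0.031 0.015 0.349] rows 1.0
```

Request:
{"fn": "servo_tool", "kwargs": {
  "steps": [
    [[0.03,0.015,0.33],0],
    [[0,0,0],0]
  ]
}}

```text
clock: 18.73
ee_pos: [0.5458, -0.2774, 0.0953]
orientation: [0.964, 0.267, 0.003, 0.005]
ft_force: [0.1, 0.0, 0.4]
finger_gap: 0.0879
gripper_force: 0.0
```

Request:
{"fn": "servo_tool", "kwargs": {
  "steps": [
    [[0,0,0],0],
    [[0,0,0],0],
    [[0,0,0],0],
    [[0,0,0],0],
    [[0,0,0],0]
  ],
  "fingers": 0,
  "grip_force": 15
}}

```text
clock: 19.35
ee_pos: [0.5461, -0.2776, 0.0962]
orientation: [0.964, 0.268, 0.003, 0.006]
ft_force: [-0.7, 0.8, 0.1]
finger_gap: 0.0404
gripper_force: 0.1
```

```bash
python3 st.py
```

```text
19.35 [ 0.54611155 -0.27760231  0.09616222] [-6.6320e-01  4.1270e-01  1.6232e+00 -1.4000e-03  1.0928e+00  3.6650e-01] tilt 0.7393319391205871 az -43.37532137195179 xaz 31.04121286462174 ylevel 0.012429015847196367 [-0.7  0.8  0.1] 0.04041441809653095
```

Request:
{"fn": "servo_tool", "kwargs": {
  "steps": [
    [[0,0,0],0],
    [[0,0,0],0]
  ],
  "grip_force": 20
}}

```text
clock: 19.6
ee_pos: [0.5461, -0.2776, 0.0961]
orientation: [0.964, 0.268, 0.003, 0.006]
ft_force: [-0.4, 0.3, 0.9]
finger_gap: 0.0395
gripper_force: 20.0
```

```bash
python3 st.py
```

```text
19.6 [ 0.54611343 -0.27762092  0.09612052] [-6.6320e-01  4.1280e-01  1.6232e+00 -1.4000e-03  1.0928e+00  3.6650e-01] tilt 0.7379831700228056 az -43.37189654061309 xaz 31.03944833556694 ylevel 0.012406029541056997 [-0.4  0.3  0.9] 0.03951491403476072
```

Grip is firm at 39.5 mm and 20 N. Lifting straight up, then swinging to the outer limit to tilt with it.

Request:
{"fn": "servo_tool", "kwargs": {
  "steps": [
    [[0,0,-0.3],0],
    [[0,0,-0.6],0],
    [[0,0,-0.9],0],
    [[0,0,-0.9],0],
    [[0,0,-0.9],0.07],
    [[0.3,-0.3,-0.5],0.065]
  ]
}}

```text
clock: 20.35
ee_pos: [0.552, -0.2526, 0.3471]
orientation: [0.98, 0.2, 0.006, 0.008]
ft_force: [1.0, 0.4, -0.3]
finger_gap: 0.0399
gripper_force: 20.0
```

Request:
{"fn": "servo_tool", "kwargs": {
  "steps": [
    [[0.66,-0.63,0],0],
    [[0.66,-0.63,0],0],
    [[0.66,-0.63,0],0],
    [[0.66,-0.63,0],0],
    [[0.66,-0.63,0],0],
    [[0.66,-0.63,0],0],
    [[0.66,-0.63,0],0],
    [[0.66,-0.63,0],0],
    [[0.66,-0.63,0],0],
    [[0.66,-0.63,0],0]
  ]
}}

```text
clock: 21.6
ee_pos: [0.7661, 0.2542, 0.3411]
orientation: [0.979, 0.202, 0.004, 0.005]
ft_force: [1.6, -0.0, -0.9]
finger_gap: 0.0396
gripper_force: 20.0
```

Request:
{"fn": "servo_tool", "kwargs": {
  "steps": [
    [[0.66,-0.63,0],0],
    [[0.3,-0.4,0],0]
  ]
}}

```text
clock: 21.85
ee_pos: [0.794, 0.335, 0.3391]
orientation: [0.979, 0.203, 0.004, 0.005]
ft_force: [0.6, -0.2, -0.9]
finger_gap: 0.0394
gripper_force: 20.0
```

```bash
python3 st.py
```

```text
21.85 [0.7940419  0.33498235 0.33909062] [ 0.266   0.8639  0.4413 -0.011   1.8298  1.4252] tilt 0.7151833682017953 az -42.781357879130844 xaz 23.41680699966052 ylevel 0.011420202379105935 [ 0.6 -0.2 -0.9] 0.0394205747456952
```

Request:
{"fn": "servo_tool", "kwargs": {
  "steps": [
    [[0.7,-0.03,0],0],
    [[0.7,-0.03,-0.2],0],
    [[0.7,-0.03,-0.4],0],
    [[0.7,-0.03,-0.4],0],
    [[0.7,-0.03,-0.4],0],
    [[0.7,-0.03,-0.4],0],
    [[0.7,-0.03,-0.35],0],
    [[0.7,-0.03,-0.35],0],
    [[0.7,-0.03,-0.35],0]
  ]
}}

```text
clock: 22.98
ee_pos: [0.8472, 0.3736, 0.4255]
orientation: [0.971, 0.201, 0.127, -0.02]
ft_force: [-0.5, 0.3, -1.2]
finger_gap: 0.0395
gripper_force: 20.0
```

```bash
python3 st.py
```

```text
22.975 [0.84716189 0.37364454 0.42550262] [0.2808 0.8611 0.2977 0.021  1.7248 1.4492] tilt 14.824997898945975 az 20.74538342629049 xaz 23.48577426656069 ylevel 0.011826848618324295 [-0.5  0.3 -1.2] 0.039523825168093545
```

Request:
{"fn": "servo_tool", "kwargs": {
  "steps": [
    [[0.8,-0.2,-0.35],0],
    [[0.8,-0.2,-0.35],0],
    [[0.8,-0.2,-0.35],0]
  ]
}}

```text
clock: 23.35
ee_pos: [0.8436, 0.4093, 0.4692]
orientation: [0.963, 0.2, 0.175, -0.032]
ft_force: [0.4, -0.1, -1.0]
finger_gap: 0.0395
gripper_force: 20.0
```

```bash
python3 st.py
```

```text
23.35 [0.8435793  0.40932637 0.46918015] [0.3178 0.8193 0.2985 0.0238 1.666  1.4851] tilt 20.539665185198054 az 22.08969667569435 xaz 23.593704653966483 ylevel 0.008623821007192042 [ 0.4 -0.1 -1. ] 0.039535916974777686
```

Request:
{"fn": "servo_tool", "kwargs": {
  "steps": [
    [[0.8,-0.25,-0.35],0],
    [[0.8,-0.25,-0.35],0],
    [[0.1,0,0],0]
  ]
}}

```text
clock: 23.72
ee_pos: [0.8372, 0.4345, 0.5048]
orientation: [0.956, 0.2, 0.21, -0.041]
ft_force: [0.7, -0.6, -0.6]
finger_gap: 0.0398
gripper_force: 20.0
```

```bash
python3 st.py
```

```text
23.725 [0.83722888 0.4345335  0.50479388] [0.3459 0.7866 0.2979 0.023  1.6266 1.5105] tilt 24.697197727466285 az 22.968113132916017 xaz 23.69801126143662 ylevel 0.004835758463807724 [ 0.7 -0.6 -0.6] 0.039808829370733434
```

Tilt 24.7° at azimuth 23.0°. Computing the way to the view point.

```bash
python3 -c "
from h import *
X,a=axes(23.5);L=np.array([.5636,-.0033,.133]);go(L+.0561*a)"
```

```text
target [ 0.5419 -0.0128  0.1838] units [-9.052  4.838  1.751] rows 11.0
```

Request:
{"fn": "servo_tool", "kwargs": {
  "steps": [
    [[-0.85,0.45,0],0],
    [[-0.85,0.45,0],0],
    [[-0.85,0.45,0],0],
    [[-0.85,0.45,0],0],
    [[-0.85,0.45,0],0],
    [[-0.85,0.45,0],0],
    [[-0.85,0.45,0],0],
    [[-0.85,0.45,0],0],
    [[-0.85,0.45,0],0],
    [[-0.85,0.45,0],0]
  ]
}}

```text
clock: 24.98
ee_pos: [0.5296, 0.009, 0.2979]
orientation: [0.957, 0.199, 0.208, -0.04]
ft_force: [0.1, 0.2, -0.3]
finger_gap: 0.0398
gripper_force: 20.0
```

Request:
{"fn": "servo_tool", "kwargs": {
  "steps": [
    [[-0.55,0.34,0],0],
    [[0,0,0.5],0],
    [[0,0,0.5],0],
    [[0,0,0.4],0],
    [[0,0,0],0],
    [[0,0,0],0]
  ]
}}

```text
clock: 25.72
ee_pos: [0.5436, -0.0071, 0.2093]
orientation: [0.957, 0.199, 0.208, -0.04]
ft_force: [-0.9, 0.6, -0.2]
finger_gap: 0.0396
gripper_force: 20.0
```

```bash
python3 st.py;python3 -c "
from h import *
X,a=axes(23.5);L=np.array([.5636,-.0033,.133]);go(L+.0561*a)
s=state();im=capture('wrist')[...,::-1];c=campose('scene');im2=capture('scene')[...,::-1];u=proj(c,s['ee_pos'])[0];print(u)
x,y=int(u[0]),int(u[1]);b=cv2.resize(im2[y-50:y+70,x-60:x+60],(400,400),interpolation=cv2.INTER_CUBIC)
cv2.imwrite('pics/fin1.png',np.hstack([cv2.resize(im,(400,250)).copy() if 0 else cv2.resize(im[0:400,120:520],(400,400)),b]))"
```

```text
25.725 [ 0.54361001 -0.0070605   0.20930946] [-0.4121 -0.0961  2.017   0.3774  0.9513  0.5687] tilt 24.477087043867538 az 22.780814093131966 xaz 23.61886863922344 ylevel 0.00551556256809177 [-0.9  0.6 -0.2] 0.039589540321063564
target [ 0.5419 -0.0128  0.1838] units [-0.235  0.073  0.36 ] rows 1.0
[308.80201707 158.77580209]
```

View pics/fin1.png

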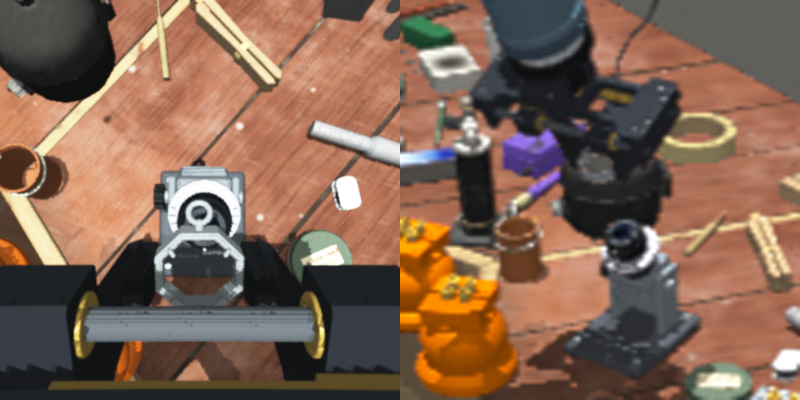

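The left half (wrist) shows the mount held with its octagon at about (199,268) and its loop at (200,212) upward, over the lens. The right half (scene) shows the camera head free below it. I'll check the held pose against the expected projection.

```bash
python3 - <<'E'
from h import *
p=camera_params('wrist');s=state();c=campose('wrist',s);M=R.from_quat(s['orientation']).as_matrix()
W=lambda P:(M@np.array(P).T).T+s['ee_pos']
r=.02/np.cos(np.pi/8);an=np.pi/8+np.arange(8)*np.pi/4
oct=np.c_[r*np.cos(an),r*np.sin(an)]
im=capture('wrist')[...,::-1].copy()
big=cv2.resize(im[190:320,255:385],(600,600),interpolation=cv2.INTER_CUBIC);k=600/130
T=lambda P:((proj(c,W(P))-[255,190]+.5)*k).round().astype(int)
cv2.polylines(big,[T(np.c_[oct,np.full(8,-.0139)])],True,(0,255,0),1)
cv2.polylines(big,[T(np.c_[oct,np.full(8,-.0039)])],True,(0,0,255),1)
cv2.circle(big,tuple(int(v) for v in T([[.0275,0,-.0089]])[0]),4,(255,0,255),-1)
cv2.imwrite('pics/fin2.png',big)
E
```

```text
(no output)
```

View pics/fin2.png

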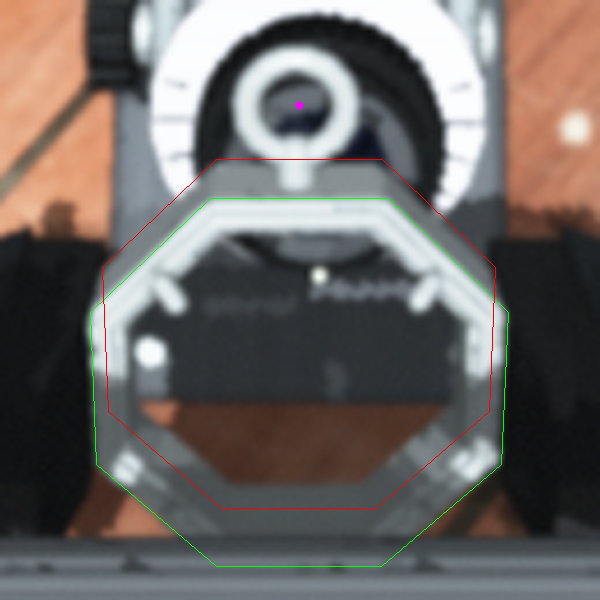

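The expected outline and loop overlay the held mount within a pixel, so the mount sits square in the grip. Last approach.

Request:
{"fn": "servo_tool", "kwargs": {
  "steps": [
    [[-0.12,0.04,0.18],0],
    [[-0.115,0.035,0.18],0],
    [[0,0,0],0],
    [[0,0,0],0]
  ]
}}

```text
clock: 26.38
ee_pos: [0.5417, -0.0126, 0.1829]
orientation: [0.957, 0.199, 0.208, -0.041]
ft_force: [-0.2, -0.6, 0.5]
finger_gap: 0.0399
gripper_force: 20.0
```

```bash
python3 st.py;python3 -c "
from h import *
X,a=axes(23.5);L=np.array([.5636,-.0033,.133]);go(L+.0561*a)"
```

```text
26.375 [ 0.54170655 -0.01255684  0.18294538] [-0.4263 -0.0599  2.0425  0.3988  0.9001  0.5248] tilt 24.44579073586026 az 22.891559471080427 xaz 23.582977673038616 ylevel 0.004546185714557005 [-0.2 -0.6  0.5] 0.03991482366878547
target [ 0.5419 -0.0128  0.1838] units [ 0.007  0.004 -0.013] rows 1.0
```

Request:
{"fn": "servo_tool", "kwargs": {
  "steps": [
    [[0.007,0.004,-0.013],0],
    [[0,0,0],0],
    [[0,0,0],0],
    [[0,0,0],0]
  ]
}}

```text
clock: 26.88
ee_pos: [0.5419, -0.0127, 0.1841]
orientation: [0.957, 0.199, 0.208, -0.041]
ft_force: [-0.5, 0.5, -1.1]
finger_gap: 0.0402
gripper_force: 20.0
```

```bash
python3 st.py; python3 -c "
from bench import *
print(hand_in())"
```

```text
26.875 [ 0.54191283 -0.01268909  0.18409188] [-0.4263 -0.0613  2.0414  0.3981  0.9021  0.5254] tilt 24.462555491835506 az 22.842157361921316 xaz 23.619642381626978 ylevel 0.005114682637352763 [-0.5  0.5 -1.1] 0.04022233104357744
the job is handed in; nothing more can be done
None
```

I turned the focus ring to the index mark (within about 0.5°) and let it go; the mount is held still, back to the lens, about 60 mm away, centred, loop up and away. Handed in at 26.9 s, verdict not shown; the one doubt is that joints 2 and 3 read up to 0.005 rad past their listed limits while I tilted the tool.

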